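# Pull the amber call-button cap with the cap puller

### The job

The lamp under the amber button of the nurse-call console needs changing: lift the cap puller out of its rest by its red handle, slide both its claws along the deck under the amber cap from the console's front until they are hooked fully home, and pull the cap straight up off its button. Carry the cap in the puller to the steel tray and gently stand the puller down in it upright, with the cap in the tray right way up, and let go. Touch the console with nothing but the puller, do not press any button in, do not lean hard on the console or the cap, and leave the other caps and everything else on the desk where they are.

Things in the scene. Friction and masses are not known exactly. Their poses are not given: they have to be found in the camera images.
- console: Ivory nurse-call console, 220 (its x) x 260 (y) mm, flat deck 40 mm high, on soft rubber feet (gives 1 mm per 5 N after the first 2 N). Origin: centre of its underside; x from its front edge (robot's side) to the dark hood at its back (77 mm high, behind x = +50). Four sprung buttons at x = -30, y = -69, -23, +23, +69 mm wear square push-on caps. The deck before them is flat for 70 mm.
- cap_amber_rim (a point): Amber (orange-yellow) square cap, 30 x 30 x 14 mm, 14 g. Point: centre of its lower rim, axes as the console's while it is on. On, its rim stands about 9 mm above the deck. The post inside it, 18 mm (x) x 17 mm (y), stays behind, its top 20 mm above the deck; between rim and deck the space round the post is free.
- cap_white_rim (a point): White cap, same make: centre of its lower rim. Leave alone.
- cap_green_rim (a point): Green cap, same make: centre of its lower rim. Leave alone.
- cap_blue_rim (a point): Blue cap, same make: centre of its lower rim. Leave alone.
- button1 (a joint): Travel of the button at console y = -69 mm: 0 up, 0.004 m fully down; a call goes out at more than 0.0025.
- button2 (a joint): Travel of the button at console y = -23 mm: 0 up, 0.004 m fully down; a call goes out at more than 0.0025.
- button3 (a joint): Travel of the button at console y = 23 mm: 0 up, 0.004 m fully down; a call goes out at more than 0.0025.
- button4 (a joint): Travel of the button at console y = 69 mm: 0 up, 0.004 m fully down; a call goes out at more than 0.0025.
- puller_grip (a point): Cap puller, 0.1 kg: red handle 16 mm thick (its x), 28 mm wide (its y), 52 mm high, above a steel guard plate 34 x 62 x 4 mm; below hang two legs with inward-turned claws, open to +x. Point: centre of the handle, 32 mm above the guard's underside; z up along the handle. The claw head telescopes: its lowest faces are 90 to 114 mm below this point, as the last user clamped it (stays put).
- tray: Open stainless tray fixed on the desk, 150 (its x) x 110 (its y) x 20 mm high, walls and floor 3 mm. Origin: centre of its underside, z up.
- glue: White glue bottle with green nozzle, 38 mm across, 130 mm high; origin under its centre. Bystander.
- tape: Roll of tape lying flat, 54 mm across, 19 mm high; origin under its centre. Bystander.
- phone: Cordless telephone standing in its charger, 90 x 130 mm, about 170 mm high; origin under the centre of the charger. Bystander.
- pen: Orange ball pen lying on the desk, 147 mm long, 10 mm thick; origin under its middle. Bystander.
- stapler: Blue and black stapler, 130 x 36 x 63 mm; origin under its centre. Bystander.
- notepad: Teal pad of sticky notes, 76 x 76 x 14 mm; origin under its centre. Bystander.
- cap_amber: The same amber cap as a whole; origin and axes as cap_amber_rim. Two spring balls in the post hold it: it takes about 10 N straight up to pop off, letting go within the first 5 mm. It has up to 1 mm of play sideways. Pushed down, a cap sinks with its button on a light spring (2 to 4.4 N over 4 mm).
- rest: Black tool rest, fixed: base 100 x 110 x 8 mm with two uprights 36 mm (its x) wide and 95 mm high, 47 mm apart along its y; the puller hangs between them, its guard lying across their tops. It lifts out straight up. Origin: centre of its underside.
- puller: The puller as a whole; origin at the centre of its guard's underside, axes as puller_grip. Claws: two bars 3 mm thick, x = -20 to +21 mm, inner edges y = +-11, with a lip 3 mm high at the open end (x +17.5 to +21; 6 mm over all). Legs: inner faces y = +-17, outer +-21. Back plate across, front face at x = -17, 3 to 14 mm above the claws' underside; yoke 32 mm above it.
Mind the look-alikes: they are no part of the job. What is shaped like the tray but purple is not meant.

How it is judged:
On the way, in this order (a step that is already met when the one before it is completed fails the run):
1. the claws are hooked under the amber cap while it is still on its button (x of cap_amber_rim in the frame of puller_grip between -0.006 and 0.006 m and y of cap_amber_rim in the frame of puller_grip between -0.006 and 0.006 m and z of cap_amber_rim in the frame of puller_grip between -0.113 and -0.075 m and distance of cap_amber_rim from where it was at the start of the episode below 0.003 m and angle between the x axis of puller_grip and the x axis of cap_amber_rim, either way round below 0.15 rad), for 0.1 s.
2. the amber cap has come straight up off its button, at least 18 mm, sitting in the puller's claws (x of cap_amber_rim in the frame of puller_grip between -0.006 and 0.006 m and y of cap_amber_rim in the frame of puller_grip between -0.006 and 0.006 m and contact force between puller and cap_amber above 0.03 N and z of cap_amber_rim in the frame of console above 0.067 m and distance of cap_amber_rim from where it was at the start of the episode below 0.06 m and angle between cap_amber_rim's own z axis and vertical below 0.2 rad), for 0.05 s.
At the end, for the whole second after the job is handed in: The puller stands upright (within 6 degrees) on the tray's floor, wholly inside its walls, released and at rest; the amber cap lies inside the tray, right way up (within 14 degrees) and at rest, in the claws or on the floor; the other three caps are on their buttons, within 4 mm of where they were (x of cap_amber_rim in the frame of tray between -0.065 and 0.065 m and y of cap_amber_rim in the frame of tray between -0.045 and 0.045 m and z of cap_amber_rim in the frame of tray below 0.012 m and angle between cap_amber_rim's own z axis and vertical below 0.25 rad and x of puller_grip in the frame of tray between -0.06 and 0.06 m and y of puller_grip in the frame of tray between -0.045 and 0.045 m and z of puller_grip in the frame of tray below 0.122 m and angle between puller_grip's own z axis and vertical below 0.1 rad and linear speed of each of cap_amber, puller below 0.02 m/s and not (distance of cap_white_rim from where it was at the start of the episode above 0.004 m) and not (distance of cap_green_rim from where it was at the start of the episode above 0.004 m) and not (distance of cap_blue_rim from where it was at the start of the episode above 0.004 m)); the robot touches nothing.
It fails at once if a button is pressed in by more than 2.5 mm, so that a call goes out (value of joint any of button1, button2, button3, button4 above 0.0025 m).
It fails at once if the puller presses on the console with more than 16 N, on the amber cap with more than 22 N, or on the tray with more than 60 N (contact force between puller and console above 16 N or contact force between puller and cap_amber above 22 N or contact force between puller and tray above 60 N).
It fails at once if the robot itself touches the console with more than 5 N or takes hold of the amber cap (contact force between any of the fingers, the arm and console above 5 N or contact force between the fingers and cap_amber above 1 N).
It fails at once if the amber cap is dropped or flung (faster than 0.9 m/s) or tipped by more than 35 degrees (linear speed of cap_amber above 0.9 m/s or angle between cap_amber_rim's own z axis and vertical above 0.6 rad).
It fails at once if another cap is shifted by more than 4 mm, or something else on the desk by more than 20 mm (distance of any of cap_white_rim, cap_green_rim, cap_blue_rim from where it was at the start of the episode above 0.004 m or distance of any of glue, tape, phone, pen, stapler, notepad from where it was at the start of the episode above 0.02 m).
It also fails if it takes over 72 s, if anything falls off the work surface, if the arm or the gripper's body presses on something with over 40 N, if the wrist force passes 120 N, or if a joint passes its speed limit or range.

### The arm

A 7-joint arm with a two-finger parallel gripper is mounted at the origin on the work surface. World frame = base frame: x ahead of the robot, y to its left, z up, the work surface at z = 0. Lengths are in m, angles in rad, forces in N, time in s.
With the tool pointing down it reaches from about 0.4 to 0.85 m from the base axis. Payload 10.4 kg.
Tool frame: the origin (TCP) lies midway between the tips of the shut fingers; the grasp point (between the pads) lies ctrl.tcp_to_grasp behind it (ctrl.tcp_to_grasp is the distance from the TCP to the grasp point, in m); z points along the fingers, y is the line along which they close (so a half turn about z gives the same grasp; the last joint's range is limited). The gripper opens to 85 mm and grips with 20 to 120 N. Pads are 22 mm wide; open, the fingers measure 114 mm over their backs; the gripper's body (76 mm by 85 mm) begins 54 mm behind the grasp point. The pads swing forward as they close: fully open they stand 13 mm farther back than shut.
Start: joints at [-1.293, 0.332, -0.065, 1.46, 0.022, 1.35, -0.088], TCP at [0.185, 0.597, 0.231] pointing down, gripper open.
Joint ranges: [-2.6, 2.6], [-0.5, 2.12], [-1.47, 1.34], [0.16, 2.42], [-1.27, 4.41], [0.06, 2.06], [-2.6, 2.6]. Speed limits (rad/s): [2.22, 2.22, 2.79, 2.79, 3.14, 3.14, 3.14].

### API

Orientations are given as a rotation vector (axis times angle).
In Python, from plant import ctrl gives the robot as it stands.
- The arm moves only by the tool drive_tool, never from a script. Its argument "increments" is a list of rows, each a list of 5 numbers: the shift along the tool's x, y, z in m, then the turn about the tool's z in rad, then the finger opening in m, from 0 to 0.0854. A call has 1 to 5 rows; each row is the pose to reach, as a shift and turn from the pose commanded when the call began, along the tool's axes at that moment; what a row does not reach only later rows make up. A row lasts 1/10 s, in which the tool goes at most 50 mm and 8.59 degrees, less where a joint would pass 70% of its speed; a pose out of reach is approached as far as the arm can. A call with a gripper value outside its range is refused whole. The fingers move at their own pace and stop on an object; the grip force is fixed at half the most. Time passes only in rows, so rows that repeat a pose let the fingers close. It gives the time, the measured TCP pose, the force, the opening and the grip force at its end, in the units of the state.
- ctrl.get_state(): the state, without advancing time (a new reading comes with each control period).
- ctrl.camera(name): name is "scene" or "side" or "wrist"; returns the picture (420x560x3 uint8, red, green, blue); there is no depth.
- ctrl.camera_info(name): a dict with "K" (3x3 intrinsics, pixels), "R" (3x3) and "t" (3): a world point X has camera coordinates R X + t. Camera axes: x right, y down, z forward; pixel columns grow to the right and rows downward; lengths in m; the calibration is good to about 2 mm. A picture is of the moment at which its call begins: read the wrist's pose just before it. camera_info takes no time and is no camera call; for the wrist camera it gives the pose at the moment of the call.
- ctrl.close_job(): hands the job in; it is judged then, once.
The state is a dict: "time_s": time; "joints": joint angles; "joint_vel": joint speeds; "tau": joint torques, N m; "tcp_pos": TCP position; "tool_rot": TCP orientation; "ft_force": force on the tool from outside, world axes, zero at the start; "ft_torque": the same for the moment, N m; "width": opening from 0.0 (shut) to 1.0 (fully open); "grasp_force": force on a finger pad.
Only numpy, scipy, OpenCV 4.12 (cv2) and the standard library are available. Lean on these libraries where they do the work, as an engineer would, in place of code of your own. Each camera call takes 0.05 s, during which the arm holds its last target. There are 200 camera calls.

## Working session

There is one attempt and no reset: what is moved stays moved. The work goes in short steps, Python scripts to look and compute and a tool call to move; the robot and the scene stay as the last step left them, time stands still between calls to the robot, and variables do not carry over. Pictures are saved under pics/ and viewed, at most 10 in all, crops included, and the job is handed in when it is done.

Besides the shell and the picture viewer there is one more tool, called after "Request:" by a JSON object that holds its "api" and its "payload", one argument or row to a line. drive_tool: Moves the arm, as the interface text tells. Its arguments: {"type":"object","properties":{"increments":{"type":"array"}},"required":["increments"]}

```bash
ls; mkdir -p pics; python3 - <<'E'
from plant import ctrl
import cv2
s=ctrl.get_state()
print(s, ctrl.tcp_to_grasp)
for n in ("scene","side","wrist"):
    i=ctrl.camera_info(n); im=ctrl.camera(n)
    cv2.imwrite(f"pics/{n}0.png",im[...,::-1]); print(n,i)
E
```

```text
pics
{'time_s': 0.0, 'joints': array([-1.2926003 ,  0.33287102, -0.06472915,  1.4609433 ,  0.02158978,
        1.34987772, -0.08852903]), 'joint_vel': array([ 0.00170077, -0.00096627,  0.00071487,  0.00030029, -0.00166517,
       -0.00140909,  0.00240841]), 'tau': array([-5.37569758e-04, -6.25454450e+01,  4.90360893e-02, -3.91583061e+01,
        1.61540264e-02,  1.00610053e-02,  2.83688780e-05]), 'tcp_pos': array([0.18505042, 0.5965893 , 0.23051558]), 'tool_rot': array([-4.70658225e-01, -3.10596830e+00,  2.19022786e-03]), 'ft_force': array([ 0.12085767, -0.22469999,  0.14043643]), 'ft_torque': array([-0.04076566,  0.03728093,  0.04650395]), 'grasp_force': 0.0, 'width': 0.9992207250331128} 0.0187
scene {'K': array([[405.83350611,   0.        , 279.60715285],
       [  0.        , 405.83350611, 207.65072351],
       [  0.        ,   0.        ,   1.        ]]), 'R': array([[-0.11072238,  0.99382323,  0.00747968],
       [ 0.75442197,  0.08894509, -0.65033549],
       [-0.6469838 , -0.06636386, -0.75961029]]), 't': array([ 0.02404811, -0.29594204,  1.5375537 ])}
side {'K': array([[438.41067076,   0.        , 281.35038728],
       [  0.        , 438.41067076, 207.62725899],
       [  0.        ,   0.        ,   1.        ]]), 'R': array([[-0.68757295, -0.725942  ,  0.01586346],
       [-0.56191385,  0.51812348, -0.64482624],
       [ 0.45988722, -0.45227898, -0.76416455]]), 't': array([0.32154699, 0.31697404, 1.4270544 ])}
wrist {'K': array([[318.91043132,   0.        , 276.37765925],
       [  0.        , 318.91043132, 206.6728777 ],
       [  0.        ,   0.        ,   1.        ]]), 'R': array([[ 0.2968612 ,  0.95491868, -0.00193413],
       [ 0.9029237 , -0.28003681,  0.32604936],
       [ 0.31080899, -0.09853778, -0.94535077]]), 't': array([-0.62352764, -0.04101071,  0.38061295])}
```

```bash
python3 - <<'E'
import cv2
for n in ("scene","side"):
    cv2.imwrite(f"pics/{n}0b.png",cv2.resize(cv2.imread(f"pics/{n}0.png"),(800,600),interpolation=cv2.INTER_CUBIC))
E
```

```text
(no output)
```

View pics/scene0b.png

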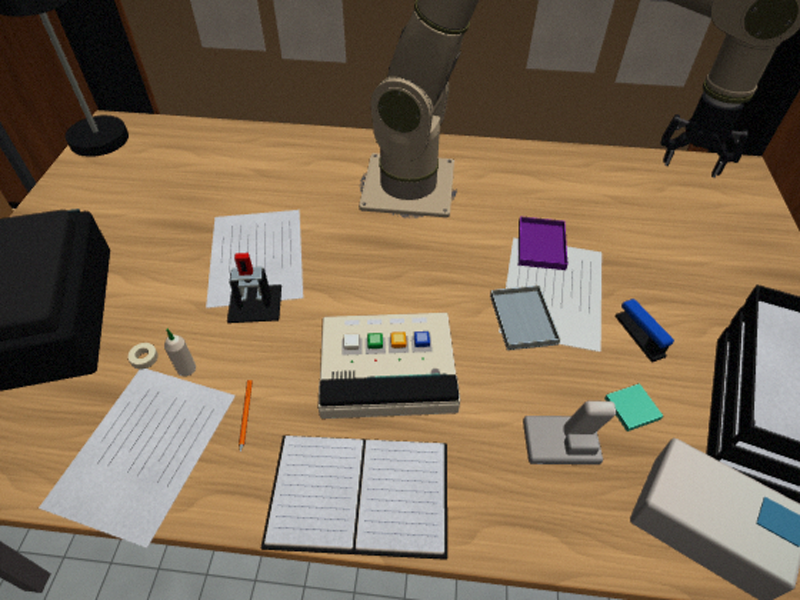

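View pics/side0b.png

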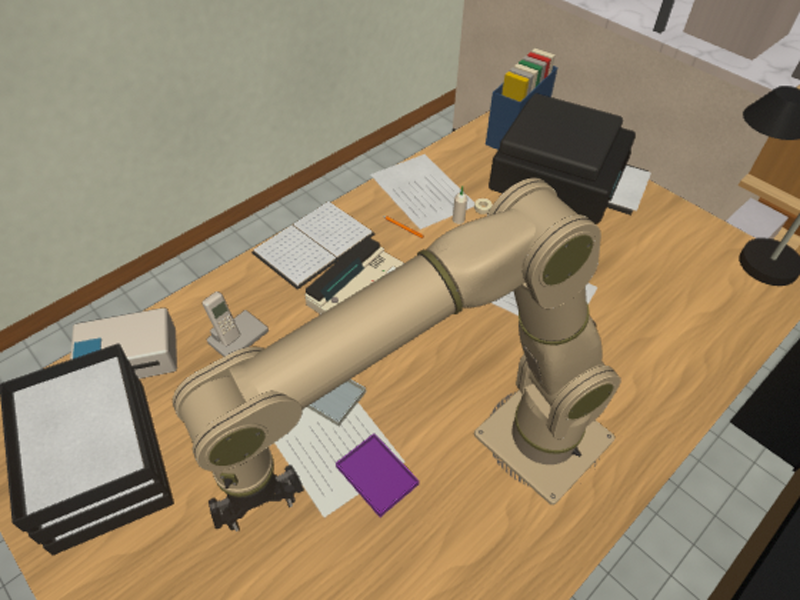

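```bash
python3 - <<'E'
import cv2,numpy as np
im=cv2.imread("pics/scene0.png"); C=np.zeros((600,800,3),np.uint8)
def put(x0,y0,w,h,X,Y,f=5): C[Y:Y+h*f,X:X+w*f]=cv2.resize(im[y0:y0+h,x0:x0+w],None,fx=f,fy=f,interpolation=cv2.INTER_CUBIC)
put(222,213,103,60,0,0); put(152,170,56,60,520,0); put(338,196,60,55,0,310); put(222,253,103,42,310,310,4)
cv2.imwrite("pics/comp0.png",C)
E
```

```text
(no output)
```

View pics/comp0.png

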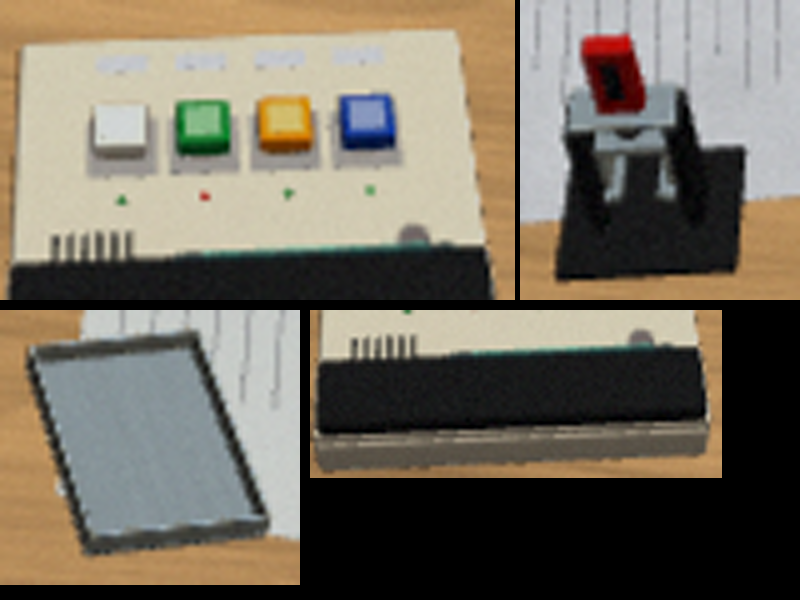

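```bash
cat > h.py <<'E'
import numpy as np, cv2
from scipy.optimize import least_squares
from scipy.spatial.transform import Rotation as Ro
def proj(i,X): c=np.asarray(X)@i["R"].T+i["t"]; p=c@i["K"].T; return p[:,:2]/p[:,2:]
def back(i,uv,z):
    d=np.linalg.inv(i["K"])@np.array([*uv,1.]); d=i["R"].T@d; o=-i["R"].T@i["t"]; return o+d*(z-o[2])/d[2]
def T(p,L): c,s=np.cos(p[2]),np.sin(p[2]); L=np.asarray(L,float); return np.c_[p[0]+c*L[:,0]-s*L[:,1],p[1]+s*L[:,0]+c*L[:,1],L[:,2]]
def fit(i,L,uv,p0):
    f=lambda p:(proj(i,T(p,L))-uv).ravel(); r=least_squares(f,p0,loss="soft_l1"); return r.x,f(r.x).reshape(-1,2)
E
python3 - <<'E'
from plant import ctrl
from h import *
np.set_printoptions(precision=4,suppress=True)
i=ctrl.camera_info("scene")
A=lambda pts,x0,y0,X=0,Y=0,f=5: np.array([[x0+(a-X+.5)/f-.5,y0+(b-Y+.5)/f-.5] for a,b in pts])
con=np.vstack([A([(23,45),(457,30),(121,119),(206,117),(285,118),(367,113)],222,213),A([(316,432),(707,420),(318,472),(706,453)],222,253,310,310,4)])
L=[(-.11,-.13,.04),(-.11,.13,.04),(-.03,-.069,.063),(-.03,-.023,.063),(-.03,.023,.063),(-.03,.069,.063),(.11,-.13,.04),(.11,.13,.04),(.11,-.13,.0),(.11,.13,.0)]
print("console",*fit(i,L,con,[.6,-.05,0]))
tr=A([(28,350),(194,333),(269,520),(85,540),(87,553),(268,535)],338,196,0,310)
print([back(i,u,.02) for u in tr[:4]])
L=[(-.075,-.055,.02),(-.075,.055,.02),(.075,.055,.02),(.075,-.055,.02),(.075,-.055,0),(.075,.055,0)]
print("tray",*fit(i,L,tr,[.5,.25,0.2]))
rb=A([(557,278),(737,270),(745,148)],152,170,520,0)
print("rest",[back(i,u,.008) for u in rb]);
L=[(.05,-.055,.008),(.05,.055,.008),(-.05,.055,.008)]
print("rest",*fit(i,L,rb,[.5,-.35,0]))
print("handle top",[back(i,u,.153) for u in A([(583,38),(630,35),(635,56),(590,60),(608,47)],152,170,520,0)])
E
```

```text
console [0.5779 0.0156 0.1591] [[-0.5209 -1.7567]
 [ 0.3172 -1.6183]
 [-0.0318 -0.1158]
 [-0.5297 -0.2803]
 [ 0.1229 -1.0431]
 [ 0.1263 -0.6042]
 [-0.6761  2.537 ]
 [ 0.9894  1.6985]
 [ 0.3108  0.0726]
 [-0.0429  1.0245]]
[array([0.3671, 0.2169, 0.02  ]), array([0.3405, 0.321 , 0.02  ]), array([0.4833, 0.3582, 0.02  ]), array([0.5103, 0.2511, 0.02  ])]
tray [0.4232 0.2878 0.2539] [[-0.3588 -0.6697]
 [ 0.3459 -0.828 ]
 [ 0.5491 -0.2925]
 [ 0.8034 -0.0937]
 [-0.6144  1.3065]
 [-0.7216  0.7247]]
rest [array([ 0.5087, -0.3337,  0.008 ]), array([ 0.4901, -0.2276,  0.008 ]), array([ 0.3926, -0.2468,  0.008 ])]
rest [ 0.4507 -0.2905  0.1892] [[-0.6043  0.3397]
 [ 0.1945 -0.129 ]
 [ 0.3699 -0.2721]]
handle top [array([ 0.4455, -0.3057,  0.153 ]), array([ 0.44 , -0.28 ,  0.153]), array([ 0.4559, -0.2725,  0.153 ]), array([ 0.462 , -0.2967,  0.153 ]), array([ 0.4508, -0.2896,  0.153 ])]
```

Request:
{"api": "drive_tool", "payload": {
  "increments": [
    [-0.25,-0.077,-0.03,0.7,0.085],
    [-0.25,-0.077,-0.03,0.7,0.085],
    [-0.25,-0.077,-0.03,0.7,0.085],
    [-0.25,-0.077,-0.03,0.7,0.085],
    [-0.25,-0.077,-0.03,0.7,0.085]
  ]
}}

```text
time_s: 0.65
tcp_pos: [0.3916, 0.4553, 0.26]
tool_rot: [-1.515, -2.752, -0.0]
ft_force: [-0.2, 0.3, 0.9]
width: 0.995
grasp_force: 0.0
```

```bash
cat >> h.py <<'E'
def inc(s,p,yaw,grasp=True):
    "tool-axis shift and turn to bring grasp point to p with tool y axis at yaw (mod pi)"
    R=Ro.from_rotvec(s["tool_rot"]).as_matrix(); g=s["tcp_pos"]-(.0187*R[:,2] if grasp else 0)
    y=np.arctan2(R[1,1],R[0,1]); t=-(yaw-y); t=(t+np.pi/2)%np.pi-np.pi/2
    return np.round(R.T@(np.asarray(p)-g),4),round(t,4),np.round(g,4),round(y,4)
E
python3 - <<'E'
from plant import ctrl
from h import *
s=ctrl.get_state(); print(s["time_s"],s["joints"],inc(s,[.52,.05,.29],.3),s["width"])
E
```

```text
0.65 [-1.0624861   0.26149236  0.1543104   1.49582779 -0.04051648  1.38739617
 -0.34170316] (array([-0.4112, -0.1082, -0.0113]), np.float64(0.2642), array([0.3916, 0.4553, 0.2787]), np.float64(0.5642)) 0.995142972815591
```

Request:
{"api": "drive_tool", "payload": {
  "increments": [
    [-0.24,-0.063,-0.01,0.2,0.085],
    [-0.24,-0.063,-0.01,0.2,0.085],
    [-0.24,-0.063,-0.01,0.2,0.085],
    [-0.24,-0.063,-0.01,0.2,0.085],
    [-0.24,-0.063,-0.01,0.2,0.085]
  ]
}}

```text
time_s: 1.15
tcp_pos: [0.4669, 0.2185, 0.2699]
tool_rot: [-1.775, -2.592, -0.0]
ft_force: [1.6, 0.7, -0.6]
width: 0.99
grasp_force: 0.0
```

```bash
python3 - <<'E'
from plant import ctrl
from h import *
s=ctrl.get_state(); print(s["time_s"],s["joints"],inc(s,[.42,-.26,.29],.189))
E
```

```text
1.15 [-0.83912208  0.06141514  0.32953069  1.7045934  -0.02051466  1.37879558
 -0.13655958] (array([-0.4292, -0.2166, -0.0016]), np.float64(0.1807), array([0.4669, 0.2185, 0.2886]), np.float64(0.3697))
```

Request:
{"api": "drive_tool", "payload": {
  "increments": [
    [-0.22,-0.086,0,0.2,0.085],
    [-0.22,-0.086,0,0.2,0.085],
    [-0.22,-0.086,0,0.2,0.085],
    [-0.22,-0.086,0,0.2,0.085],
    [-0.22,-0.086,0,0.2,0.085]
  ]
}}

```text
time_s: 1.65
tcp_pos: [0.4655, -0.0189, 0.2698]
tool_rot: [-2.028, -2.399, -0.001]
ft_force: [1.1, 0.2, 0.5]
width: 0.995
grasp_force: 0.0
```

```bash
python3 - <<'E'
from plant import ctrl
from h import *
import pickle
s=ctrl.get_state(); print(s["time_s"],inc(s,[.42,-.26,.29],.189))
i=ctrl.camera_info("wrist"); im=ctrl.camera("wrist"); print(-i["R"].T@i["t"],i["R"][2])
pickle.dump(i,open("w1.pkl","wb")); cv2.imwrite("pics/w1.png",im[...,::-1]); cv2.imwrite("pics/w1b.png",cv2.resize(im[...,::-1],(800,600),interpolation=cv2.INTER_CUBIC))
E
```

```text
1.65 (array([-0.2302, -0.085 , -0.0016]), np.float64(-0.0216), array([ 0.4655, -0.0189,  0.2885]), np.float64(0.1674))
[0.45060012 0.06382104 0.41126802] [ 0.05371671 -0.3220781  -0.94518792]
```

View pics/w1b.png

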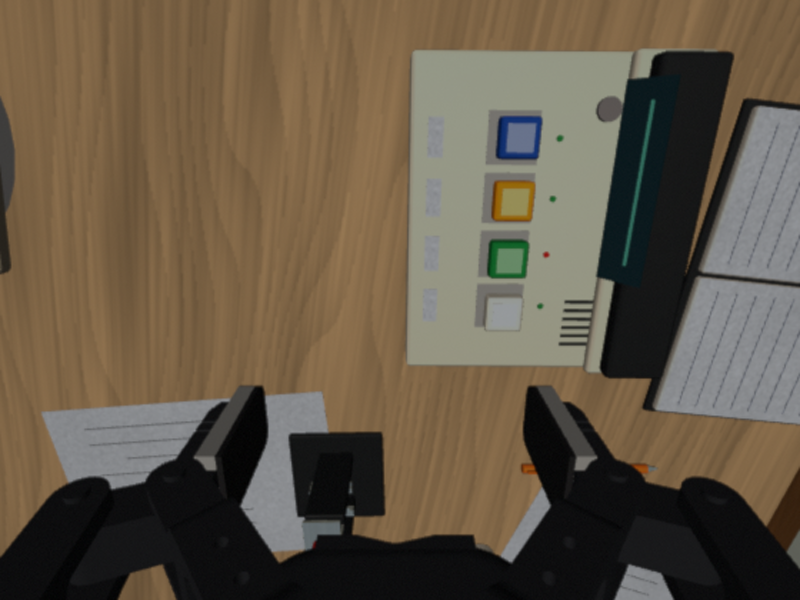

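```bash
python3 - <<'E'
from plant import ctrl
from h import *
import pickle
np.set_printoptions(precision=4,suppress=True)
i=pickle.load(open("w1.pkl","rb"))
uv=(np.array([(407,365),(412,51),(504,314),(509,259),(514,201),(520,137.5)])+.5)*.7-.5
L=[(-.11,-.13,.04),(-.11,.13,.04),(-.03,-.069,.063),(-.03,-.023,.063),(-.03,.023,.063),(-.03,.069,.063)]
p,r=fit(i,L,uv,[.57,.015,.16]); print("console",p,r); print("amber",T(p,[(-.03,.023,.049)]))
ub=(np.array([(291,434),(382,433),(384,514)])+.5)*.7-.5
print("rest",fit(i,[(-.05,.055,.008),(.05,.055,.008),(.05,-.055,.008)],ub,[.45,-.29,.19]))
E
```

```text
console [0.5803 0.0165 0.1622] [[-0.9679  1.6721]
 [-1.4303 -2.6855]
 [ 0.4195  0.5011]
 [ 0.3146  0.9266]
 [ 0.5063  0.1256]
 [ 0.3354 -0.6078]]
amber [[0.547  0.0344 0.049 ]]
rest (array([ 0.4466, -0.2883,  0.1752]), array([[-2.5453, -0.422 ],
       [ 0.6657, -0.1831],
       [ 0.4418,  1.1172]]))
```

Request:
{"api": "drive_tool", "payload": {
  "increments": [
    [-0.22,-0.078,0,0,0.085],
    [-0.22,-0.078,0,0,0.085],
    [-0.22,-0.078,0,0,0.085],
    [-0.22,-0.078,0,0,0.085],
    [-0.22,-0.078,0,0,0.085]
  ]
}}

```text
time_s: 2.2
tcp_pos: [0.425, -0.2487, 0.27]
tool_rot: [2.028, 2.399, 0.001]
ft_force: [-0.1, -0.9, -0.6]
width: 0.994
grasp_force: 0.0
```

```bash
python3 - <<'E'
from plant import ctrl
from h import *
import pickle
s=ctrl.get_state(); print(s["time_s"],inc(s,[.45,-.29,.17],.189))
i=ctrl.camera_info("wrist"); im=ctrl.camera("wrist")[...,::-1]
pickle.dump(i,open("w2.pkl","wb")); cv2.imwrite("pics/w2.png",im)
cv2.imwrite("pics/w2b.png",cv2.resize(im[180:400,140:433],None,fx=2.7,fy=2.7,interpolation=cv2.INTER_CUBIC))
E
```

```text
2.2 (array([-0.0449,  0.0177,  0.1187]), np.float64(-0.0219), array([ 0.425 , -0.2487,  0.2887]), np.float64(0.1671))
```

View pics/w2b.png

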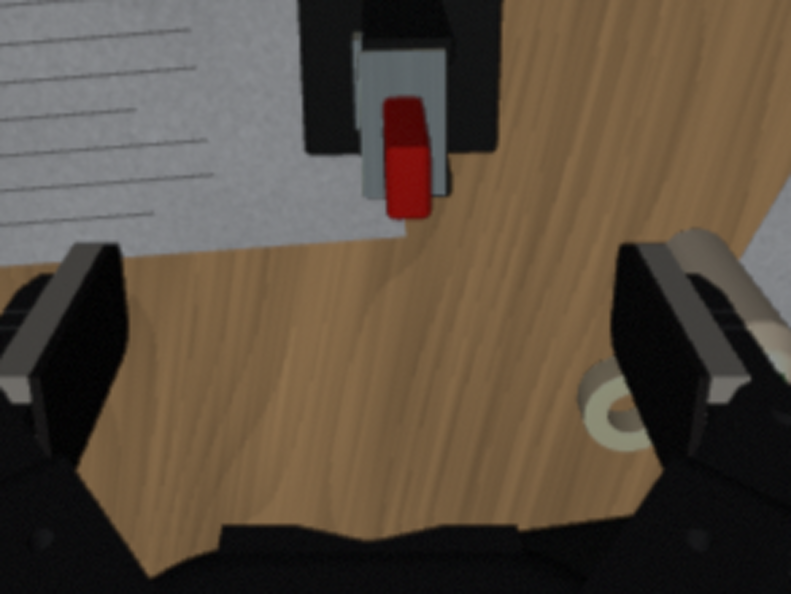

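```bash
python3 - <<'E'
from plant import ctrl
from h import *
import pickle
np.set_printoptions(precision=4,suppress=True)
i=pickle.load(open("w2.pkl","rb"))
A=lambda pts:(np.array(pts)+.5)/2.7-.5+np.array([140,180])
uv=A([(386,146),(429,146),(432,217),(388,218)])
print([back(i,u,.153) for u in uv])
p,r=fit(i,[(-.008,.014,.153),(.008,.014,.153),(.008,-.014,.153),(-.008,-.014,.153)],uv,[.45,-.29,.19]);print(p,r)
g=A([(362,52),(445,52),(446,195),(364,198)])
print(fit(i,[(-.017,.031,.099),(.017,.031,.099),(.017,-.031,.099),(-.017,-.031,.099)],g,[.45,-.29,.19]))
print(fit(i,[(-.05,-.055,.008),(.05,-.055,.008)],A([(307,154),(497,151)]),[.45,-.29,.19]))
s=ctrl.get_state(); print(inc(s,[*p[:2],.127],p[2]))
E
```

```text
[array([ 0.4346, -0.2781,  0.153 ]), array([ 0.4484, -0.2758,  0.153 ]), array([ 0.4544, -0.3013,  0.153 ]), array([ 0.4398, -0.3041,  0.153 ])]
[ 0.4443 -0.2899  0.2075] [[-1.0226 -0.4901]
 [ 1.1779 -1.1708]
 [ 0.5888  0.7424]
 [-0.6712  1.0104]]
(array([ 0.4453, -0.2922,  0.1879]), array([[-1.1103,  0.0441],
       [ 1.2386, -0.6294],
       [ 0.3722,  0.5969],
       [-0.4195,  0.0826]]))
(array([ 0.4469, -0.2893,  0.1835]), array([[-0.9778,  0.0318],
       [ 0.9754,  0.0249]]))
(array([-0.0395,  0.0143,  0.1619]), np.float64(-0.0447), array([ 0.4237, -0.2529,  0.2889]), np.float64(0.1628))
```

Request:
{"api": "drive_tool", "payload": {
  "increments": [
    [-0.0405,0.0155,0.02,-0.027,0.085],
    [-0.0405,0.0155,0.065,-0.027,0.085],
    [-0.0405,0.0155,0.11,-0.027,0.085],
    [-0.0405,0.0155,0.14,-0.027,0.085],
    [-0.0405,0.0155,0.159,-0.027,0.085]
  ]
}}

```text
time_s: 2.75
tcp_pos: [0.4475, -0.2818, 0.108]
tool_rot: [-1.99, -2.427, 0.002]
ft_force: [-1.1, 0.3, 0.6]
width: 0.996
grasp_force: 0.0
```

Request:
{"api": "drive_tool", "payload": {
  "increments": [
    [0,0,0,0,0.085],
    [0,0,0,0,0.06],
    [0,0,0,0,0.03],
    [0,0,0,0,0.005],
    [0,0,0,0,0.005]
  ]
}}

```text
time_s: 3.25
tcp_pos: [0.4491, -0.2828, 0.1116]
tool_rot: [1.991, 2.429, 0.002]
ft_force: [-0.4, 0.7, 0.0]
width: 0.322
grasp_force: 0.0
```

Request:
{"api": "drive_tool", "payload": {
  "increments": [
    [0,0,0,0,0.005],
    [0,0,0,0,0.005],
    [0,0,0,0,0.005],
    [0,0,0,0,0.005],
    [0,0,0,0,0.005]
  ]
}}

```text
time_s: 3.75
tcp_pos: [0.4488, -0.2829, 0.1113]
tool_rot: [1.992, 2.429, 0.001]
ft_force: [-0.7, 1.5, 6.9]
width: 0.178
grasp_force: 58.6
```

Request:
{"api": "drive_tool", "payload": {
  "increments": [
    [0,0,0,0,0.05],
    [0,0,0,0,0.05],
    [0,0,0,0,0.05],
    [-0.007,0,0,0,0.05],
    [-0.007,0,0,0,0.05]
  ]
}}

```text
time_s: 4.25
tcp_pos: [0.4499, -0.2906, 0.1109]
tool_rot: [1.993, 2.428, -0.001]
ft_force: [0.0, 0.1, 0.7]
width: 0.588
grasp_force: 0.0
```

```bash
python3 - <<'E'
from plant import ctrl
from h import *
s=ctrl.get_state(); print(inc(s,[.4455,-.2905,.13],.19),s["width"],s["ft_force"])
E
```

```text
(array([ 0.001 , -0.0043, -0.0005]), np.float64(0.0063), array([ 0.4499, -0.2906,  0.1296]), np.float64(0.1963)) 0.5884806389518359 [0.02074112 0.05304773 0.71877887]
```

Grip again centred.

Request:
{"api": "drive_tool", "payload": {
  "increments": [
    [0,0,0,0.006,0.03],
    [0,0,0,0.006,0.005],
    [0,0,0,0.006,0.005],
    [0,0,0,0.006,0.005],
    [0,0,0,0.006,0.005]
  ]
}}

```text
time_s: 4.75
tcp_pos: [0.45, -0.2896, 0.1108]
tool_rot: [1.999, 2.423, 0.0]
ft_force: [0.9, 0.6, 0.9]
width: 0.178
grasp_force: 58.5
```

Request:
{"api": "drive_tool", "payload": {
  "increments": [
    [0,0,0,0,0.005],
    [0,0,-0.02,0,0.005],
    [0,0,-0.05,0,0.005],
    [0,0,-0.09,0,0.005],
    [0,0,-0.13,0,0.005]
  ]
}}

```text
time_s: 5.25
tcp_pos: [0.4493, -0.2895, 0.2418]
tool_rot: [-1.999, -2.422, 0.001]
ft_force: [1.9, 0.0, -1.5]
width: 0.18
grasp_force: 58.5
```

```bash
python3 - <<'E'
from plant import ctrl
from h import *
s=ctrl.get_state(); print(s["time_s"],inc(s,[.45,-.26,.26],.16),s["width"],s["ft_force"],s["ft_torque"],s["joints"])
im=ctrl.camera("scene")[...,::-1]; cv2.imwrite("pics/s3.png",im)
uv=proj(ctrl.camera_info("scene"),[inc(s,[0,0,0],0)[2]])[0]; print(uv)
u,v=uv.astype(int); u0,v0=u-45,v-40
cv2.imwrite("pics/s3b.png",cv2.resize(im[v0:v0+85,u0:u0+100],None,fx=7,fy=7,interpolation=cv2.INTER_CUBIC))
E
```

```text
5.25 (array([0.0288, 0.0063, 0.0005]), np.float64(0.0306), array([ 0.4493, -0.2895,  0.2605]), np.float64(0.1906)) 0.18008446811561923 [ 1.92710738  0.04348059 -1.53685619] [-0.00199937 -0.09839026  0.03431953] [-0.35391938  0.15954494  0.94227349  1.72428229 -0.13253062  1.32622583
  0.80529967]
[161.27508076 149.84829633]
```

View pics/s3b.png

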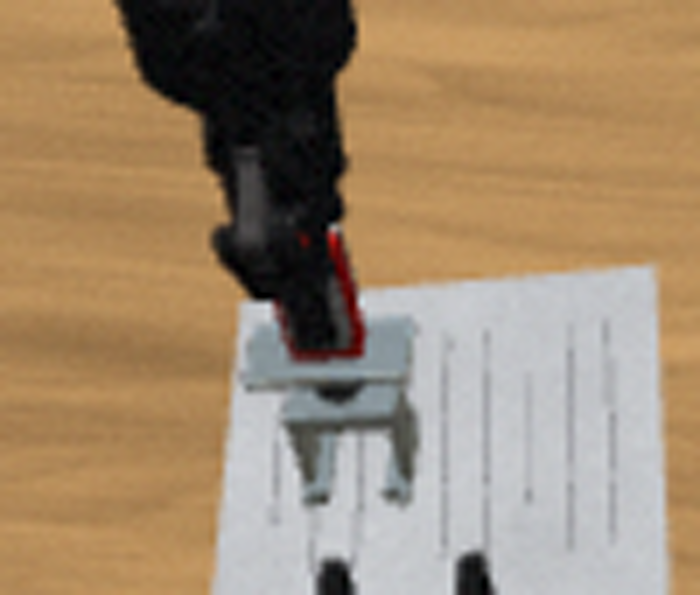

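Request:
{"api": "drive_tool", "payload": {
  "increments": [
    [0.02,0.007,0,0.01,0.005],
    [0.055,0.02,0,0.03,0.005],
    [0.095,0.034,0.005,0.03,0.005],
    [0.135,0.048,0.01,0.03,0.005],
    [0.175,0.062,0.015,0.03,0.005]
  ]
}}

```text
time_s: 5.8
tcp_pos: [0.4774, -0.1043, 0.2255]
tool_rot: [-2.036, -2.393, -0.001]
ft_force: [0.4, 0.1, -0.2]
width: 0.175
grasp_force: 58.8
```

```bash
python3 - <<'E'
from plant import ctrl
from h import *
s=ctrl.get_state(); print(s["time_s"],inc(s,[.4968,.0259,.20],.161),s["width"])
E
```

```text
5.8 (array([0.1254, 0.0401, 0.0443]), np.float64(-0.0001), array([ 0.4773, -0.1044,  0.2442]), np.float64(0.1609)) 0.1754542269603849
```

Request:
{"api": "drive_tool", "payload": {
  "increments": [
    [0.03,0.01,0.01,0,0.005],
    [0.06,0.02,0.02,0,0.005],
    [0.095,0.03,0.033,0,0.005],
    [0.12,0.038,0.042,0,0.005],
    [0.125,0.04,0.044,0,0.005]
  ]
}}

```text
time_s: 6.3
tcp_pos: [0.4963, 0.0272, 0.1802]
tool_rot: [-2.029, -2.396, 0.002]
ft_force: [0.7, 0.2, -1.0]
width: 0.18
grasp_force: 58.7
```

Request:
{"api": "drive_tool", "payload": {
  "increments": [
    [0,0,0,0,0.005],
    [0,0,0,0,0.005],
    [0,0,0,0,0.005]
  ]
}}

```text
time_s: 6.6
tcp_pos: [0.4971, 0.0224, 0.1821]
tool_rot: [2.038, 2.391, 0.001]
ft_force: [-0.6, -1.1, -0.3]
width: 0.181
grasp_force: 58.7
```

```bash
python3 - <<'E'
from plant import ctrl
from h import *
import pickle
s=ctrl.get_state(); print(s["time_s"],inc(s,[.4968,.0259,.20],.161),s["width"],s["ft_force"],s["ft_torque"])
i=ctrl.camera_info("wrist"); w=ctrl.camera("wrist")[...,::-1]; c=ctrl.camera("scene")[...,::-1]
pickle.dump((i,s),open("w4.pkl","wb")); cv2.imwrite("pics/w4.png",w); cv2.imwrite("pics/s4.png",c)
C=np.zeros((600,800,3),np.uint8)
C[:300,:400]=cv2.resize(w[60:360,100:500],None,fx=1,fy=1)
C=np.vstack([cv2.resize(w[120:370,150:470],(800,600),interpolation=cv2.INTER_CUBIC)]) if 0 else C
a=cv2.resize(w[100:400,180:460],None,fx=1.4,fy=1.4,interpolation=cv2.INTER_CUBIC)  # 392x420
b=cv2.resize(c[165:265,230:310],None,fx=5,fy=5,interpolation=cv2.INTER_CUBIC) # 400x500
C[:]=0; C[:a.shape[0],:a.shape[1]]=a; C[:b.shape[0],400:800]=b
cv2.imwrite("pics/c4.png",C)
E
```

```text
6.6 (array([0.0035, 0.0002, 0.0008]), np.float64(-0.0019), array([0.4971, 0.0224, 0.2008]), np.float64(0.1591)) 0.18137806457067213 [-0.61974742 -1.08619751 -0.34507884] [-0.03178627  0.01004728  0.01098215]
```

View pics/c4.png

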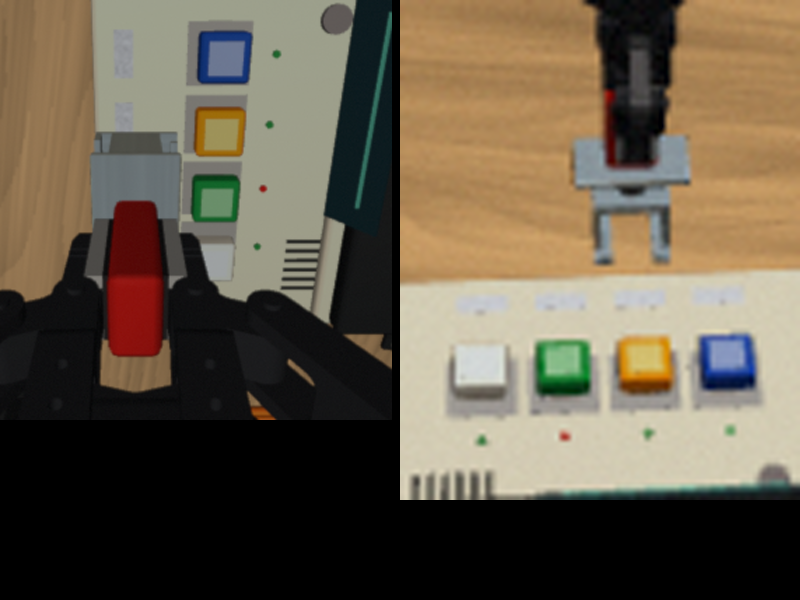

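```bash
python3 - <<'E'
from plant import ctrl
from h import *
import pickle
np.set_printoptions(precision=4,suppress=True)
wi,s=pickle.load(open("w4.pkl","rb")); i=ctrl.camera_info("scene")
A=lambda pts:(np.array(pts,float)-[400,0]+.5)/5-.5+[230,165]
_,_,g,yaw=inc(s,[0,0,0],0)
uv=A([(574,140),(687,136),(690,180),(577,185),(595,262),(670,262)])
zg=g[2]-.0026-.032
def pts(q): return T([q[0],q[1],q[3]],[(-.017,-.031,zg+.004),(-.017,.031,zg+.004),(.017,.031,zg+.004),(.017,-.031,zg+.004),(.021,-.021,zg+.032-q[2]),(.021,.021,zg+.032-q[2])])
f=lambda q:np.r_[(proj(i,pts(q))-uv).ravel(),(q[3]-yaw)*30]
r=least_squares(f,[*g[:2],.1,yaw]);print("tool g",g,yaw,"puller x y D yaw",r.x); print(r.fun)
caps=A([(481,360),(563,358),(645,357),(727,354)])
P=[back(i,u,.063) for u in caps]; print(P)
L=[(-.03,-.069,.063),(-.03,-.023,.063),(-.03,.023,.063),(-.03,.069,.063)]
p,e=fit(i,L,caps,[.58,.016,.16]);print("console",p,e.ravel(),T(p,[(-.03,.023,.049)]))
d=P[2][:2]-r.x[:2];print("puller->amber in console frame",[d@[np.cos(.16),np.sin(.16)],d@[-np.sin(.16),np.cos(.16)]])
# wrist: guard corners near(+y), handle, caps
B=lambda pts:(np.array(pts,float)+.5)/1.4-.5+[180,100]
capw=B([(226,58),(221,132),(217,202)])
Pw=[back(wi,u,.063) for u in capw]; print("wrist caps",Pw)
gw=B([(92,152),(179,152)]); print("guard front(+y) corners",[back(wi,u,zg+.004) for u in gw], "model",T([*r.x[:2],yaw],[(-.017,.031,zg+.004),(.017,.031,zg+.004)]))
print("model at tool g",T([*g[:2],yaw],[(-.017,.031,zg+.004),(.017,.031,zg+.004)]))
for t in range(2): print(ctrl.get_state()["tcp_pos"])
E
```

```text
tool g [0.4971 0.0224 0.2008] 0.1591 puller x y D yaw [0.4974 0.0201 0.0886 0.159 ]
[-0.204  -0.3325  0.1316 -0.2248  0.3018  0.3853 -0.5041  0.1119  0.0234
  0.2504  0.2629 -0.2444 -0.0044]
[array([ 0.5603, -0.0571,  0.063 ]), array([ 0.5536, -0.0119,  0.063 ]), array([0.5476, 0.0335, 0.063 ]), array([0.5402, 0.0788, 0.063 ])]
console [0.5801 0.0152 0.1453] [-0.1369  0.0191 -0.0207  0.0368  0.0581 -0.1447  0.0994  0.0748] [[0.547  0.0336 0.049 ]]
puller->amber in console frame [np.float64(0.051646617090863184), np.float64(0.005267078718507939)]
wrist caps [array([0.54  , 0.0797, 0.063 ]), array([0.5469, 0.0357, 0.063 ]), array([ 0.5547, -0.0107,  0.063 ])]
guard front(+y) corners [array([0.4759, 0.0495, 0.1702]), array([0.5071, 0.0545, 0.1702])] model [[0.4757 0.048  0.1702]
 [0.5093 0.0534 0.1702]]
model at tool g [[0.4754 0.0503 0.1702]
 [0.509  0.0557 0.1702]]
[0.4971 0.0228 0.1821]
[0.4971 0.0228 0.1821]
```

Request:
{"api": "drive_tool", "payload": {
  "increments": [
    [0.0057,0,0.012,0,0.005],
    [0.0057,0,0.03,0,0.005],
    [0.0057,0,0.048,0,0.005],
    [0.0057,0,0.057,0,0.005],
    [0.0057,0,0.06,0,0.005]
  ]
}}

```text
time_s: 7.2
tcp_pos: [0.4954, 0.0293, 0.1206]
tool_rot: [-2.035, -2.392, 0.002]
ft_force: [-0.8, 0.2, 0.3]
width: 0.179
grasp_force: 58.7
```

Request:
{"api": "drive_tool", "payload": {
  "increments": [
    [0,0,0.002,0,0.005],
    [0,0,0.004,0,0.005],
    [0,0,0.004,0,0.005]
  ]
}}

```text
time_s: 7.5
tcp_pos: [0.4963, 0.0294, 0.1181]
tool_rot: [2.036, 2.393, 0.001]
ft_force: [0.3, -0.4, -1.7]
width: 0.181
grasp_force: 58.7
```

```bash
python3 - <<'E'
from plant import ctrl
from h import *
import pickle
s=ctrl.get_state(); print(s["time_s"],inc(s,[.5475,.0347,.20],.155),s["ft_force"],s["ft_torque"])
i=ctrl.camera_info("wrist"); w=ctrl.camera("wrist")[...,::-1]; c=ctrl.camera("scene")[...,::-1]; d=ctrl.camera("side")[...,::-1]
pickle.dump((i,s),open("w5.pkl","wb")); cv2.imwrite("pics/w5.png",w); cv2.imwrite("pics/s5.png",c);cv2.imwrite("pics/d5.png",d)
C=np.zeros((600,800,3),np.uint8)
a=cv2.resize(w[100:250,180:380],None,fx=2,fy=2,interpolation=cv2.INTER_CUBIC)
b=cv2.resize(c[165:265,240:320],None,fx=5,fy=5,interpolation=cv2.INTER_CUBIC)
e=cv2.resize(d[160:230,200:300],None,fx=4,fy=4,interpolation=cv2.INTER_CUBIC)
C[:300,:400]=a; C[:500,400:]=b; C[310:590,:400]=e
cv2.imwrite("pics/c5.png",C)
E
```

```text
7.5 (array([-0.003 ,  0.0514, -0.0632]), np.float64(0.006), array([0.4963, 0.0294, 0.1368]), np.float64(0.161)) [ 0.30901244 -0.40068462 -1.65014646] [0.01973258 0.02101704 0.00311646]
```

View pics/c5.png

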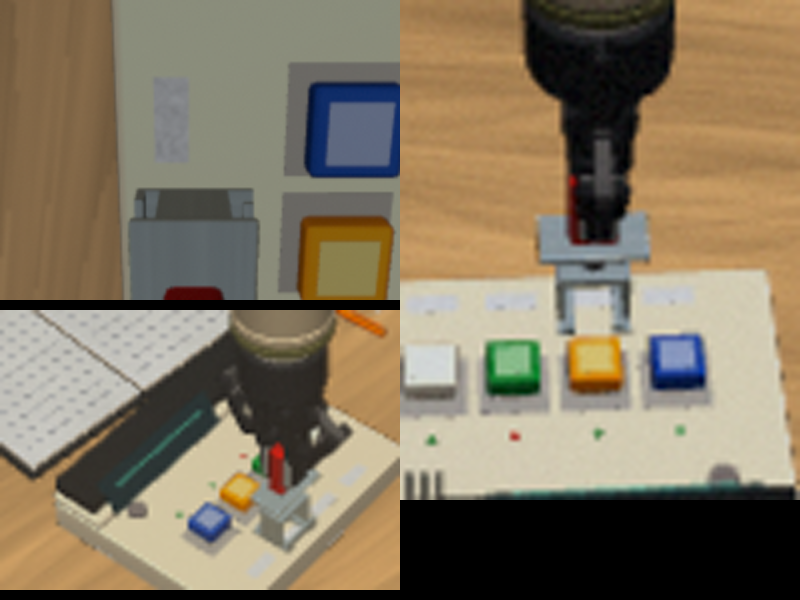

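```bash
python3 - <<'E'
from plant import ctrl
from h import *
import pickle
np.set_printoptions(precision=4,suppress=True)
wi,s=pickle.load(open("w5.pkl","rb")); i=ctrl.camera_info("scene")
A=lambda pts:(np.array(pts,float)-[400,0]+.5)/5-.5+[240,165]
_,_,g,yaw=inc(s,[0,0,0],0)
zg=g[2]-.0026-.032
uv=A([(538,217),(648,214),(650,258),(541,262),(555,332),(631,330)])
def pts(q): return T([q[0],q[1],q[3]],[(-.017,-.031,zg+.004),(-.017,.031,zg+.004),(.017,.031,zg+.004),(.017,-.031,zg+.004),(.021,-.021,zg+.032-q[2]),(.021,.021,zg+.032-q[2])])
f=lambda q:np.r_[(proj(i,pts(q))-uv).ravel(),(q[3]-yaw)*100]
r=least_squares(f,[*g[:2],.1,yaw]);print("tool g",g,yaw,"puller",r.x,r.fun)
c,n=np.array([np.cos(.155),np.sin(.155)]),np.array([-np.sin(.155),np.cos(.155)])
caps=[back(i,u,.063) for u in A([(514,358),(596,357),(678,354)])]; print(caps)
t=[back(i,u,zg+.032-r.x[2])[:2] for u in uv[4:]]; print("claws mid",np.mean(t,0), "lat claws->amber",(caps[1][:2]-np.mean(t,0))@n,"guard->amber",(caps[1][:2]-r.x[:2])@n,"fwd",(caps[1][:2]-r.x[:2])@c)
B=lambda pts:(np.array(pts,float)+.5)/2-.5+[180,100]
P=[back(wi,u,.063) for u in B([(346,272),(362,132)])]
gw=[back(wi,u,zg+.004) for u in B([(129,219),(258,219)])]; G=np.mean(gw,0)[:2]-.031*n
print("wrist caps",P,"guard",gw,G,"lat",(P[0][:2]-G)@n,"fwd",(P[0][:2]-G)@c)
E
```

```text
tool g [0.4963 0.0294 0.1368] 0.161 puller [0.4971 0.0267 0.0865 0.1603] [-0.1807 -0.1585 -0.22   -0.2756  0.1702  0.2344 -0.4212  0.185   0.6224
  0.0511  0.0459 -0.0581 -0.0675]
[array([ 0.5535, -0.0113,  0.063 ]), array([0.5475, 0.0341, 0.063 ]), array([0.5401, 0.0794, 0.063 ])]
claws mid [0.518  0.0291] lat claws->amber 0.0003396431856605746 guard->amber -0.0005087787933010768 fwd 0.05087964210669038
wrist caps [array([0.5468, 0.033 , 0.063 ]), array([0.5404, 0.0803, 0.063 ])] guard [array([0.4744, 0.056 , 0.1062]), array([0.5069, 0.0612, 0.1062])] [0.4954 0.028 ] lat -0.0029634198228317837 fwd 0.05150246096667289
```

Request:
{"api": "drive_tool", "payload": {
  "increments": [
    [-0.0005,0,0.001,0.003,0.005],
    [-0.0005,0,0.002,0.003,0.005],
    [-0.0005,0,0.002,0.003,0.005]
  ]
}}

```text
time_s: 7.95
tcp_pos: [0.4961, 0.0288, 0.1157]
tool_rot: [-2.039, -2.39, 0.0]
ft_force: [-0.3, 0.1, -0.7]
width: 0.179
grasp_force: 58.7
```

Request:
{"api": "drive_tool", "payload": {
  "increments": [
    [0,0,0.001,0,0.005],
    [0,0,0.001,0,0.005]
  ]
}}

```text
time_s: 8.15
tcp_pos: [0.4963, 0.0289, 0.1148]
tool_rot: [2.039, 2.39, 0.0]
ft_force: [0.6, 0.3, 0.0]
width: 0.18
grasp_force: 58.8
```

Request:
{"api": "drive_tool", "payload": {
  "increments": [
    [0,0,0.001,0,0.005],
    [0,0,0.001,0,0.005]
  ]
}}

```text
time_s: 8.35
tcp_pos: [0.4964, 0.0289, 0.1141]
tool_rot: [2.039, 2.39, 0.001]
ft_force: [-2.1, 0.1, 5.8]
width: 0.178
grasp_force: 59.5
```

Request:
{"api": "drive_tool", "payload": {
  "increments": [
    [0,0,0.001,0,0.005],
    [0,0,0.001,0,0.005]
  ]
}}

```text
time_s: 8.55
tcp_pos: [0.4964, 0.0289, 0.1133]
tool_rot: [-2.039, -2.39, -0.001]
ft_force: [-3.0, -0.4, 9.6]
width: 0.184
grasp_force: 60.0
```

Request:
{"api": "drive_tool", "payload": {
  "increments": [
    [0,0,-0.002,0,0.005],
    [0,0,-0.003,0,0.005],
    [0,0.006,-0.003,0,0.005],
    [0,0.012,-0.003,0,0.005],
    [0,0.012,-0.003,0,0.005]
  ]
}}

```text
time_s: 9.05
tcp_pos: [0.5088, 0.031, 0.1156]
tool_rot: [2.039, 2.39, -0.0]
ft_force: [-0.0, 0.6, -0.3]
width: 0.178
grasp_force: 58.6
```

Request:
{"api": "drive_tool", "payload": {
  "increments": [
    [0,0.004,0,0,0.005],
    [0,0.008,0,0,0.005],
    [0,0.012,0,0,0.005],
    [0,0.012,0,0,0.005]
  ]
}}

```text
time_s: 9.45
tcp_pos: [0.5204, 0.0327, 0.1158]
tool_rot: [2.039, 2.39, 0.0]
ft_force: [-0.8, 0.4, -1.1]
width: 0.175
grasp_force: 58.6
```

```bash
python3 - <<'E'
from plant import ctrl
from h import *
import pickle
s=ctrl.get_state(); print(s["time_s"],inc(s,[.5475,.0347,.20],.155),s["ft_force"],s["ft_torque"])
i=ctrl.camera_info("wrist"); w=ctrl.camera("wrist")[...,::-1]; c=ctrl.camera("scene")[...,::-1]
pickle.dump((i,s),open("w6.pkl","wb")); cv2.imwrite("pics/w6.png",w); cv2.imwrite("pics/s6.png",c)
C=np.zeros((600,800,3),np.uint8)
a=cv2.resize(w[100:300,160:360],None,fx=2,fy=2,interpolation=cv2.INTER_CUBIC)
b=cv2.resize(c[190:265,260:310],None,fx=8,fy=8,interpolation=cv2.INTER_CUBIC)
C[:400,:400]=a; C[:,400:]=b
cv2.imwrite("pics/c6.png",C)
E
```

```text
9.45 (array([-0.0024,  0.0271, -0.0655]), np.float64(0.0031), array([0.5204, 0.0327, 0.1345]), np.float64(0.1581)) [-0.81758418  0.35367593 -1.08766201] [0.03375578 0.052731   0.05478725]
```

View pics/c6.png

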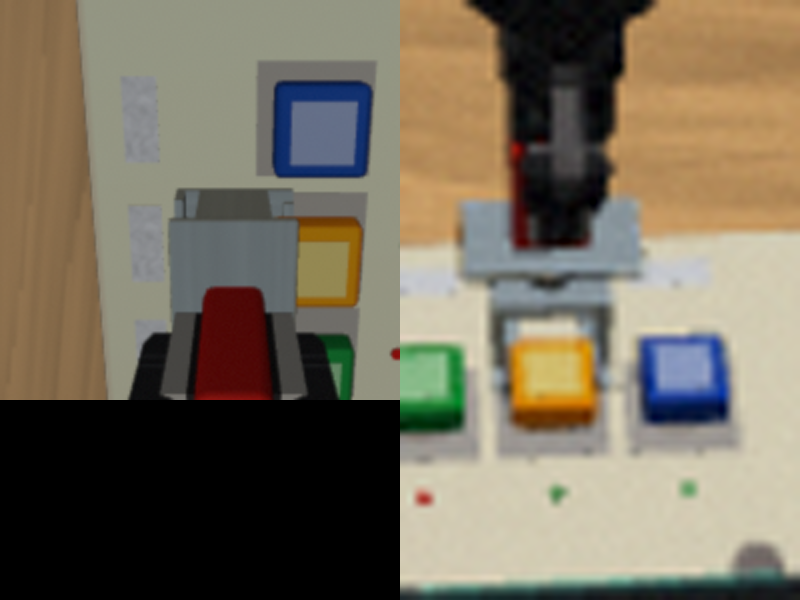

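Request:
{"api": "drive_tool", "payload": {
  "increments": [
    [0,0.004,0,0,0.005],
    [0,0.008,0,0,0.005],
    [0,0.012,0,0,0.005],
    [0,0.012,0,0,0.005]
  ]
}}

```text
time_s: 9.95
tcp_pos: [0.5323, 0.0347, 0.1158]
tool_rot: [2.039, 2.39, 0.0]
ft_force: [0.5, 0.6, -1.3]
width: 0.179
grasp_force: 58.6
```

Request:
{"api": "drive_tool", "payload": {
  "increments": [
    [0,0.004,0,0,0.005],
    [0,0.008,0,0,0.005],
    [0,0.0115,0,0,0.005],
    [0,0.0115,0,0,0.005]
  ]
}}

```text
time_s: 10.35
tcp_pos: [0.5435, 0.0365, 0.1158]
tool_rot: [2.039, 2.39, 0.0]
ft_force: [-0.4, -0.6, -1.7]
width: 0.18
grasp_force: 58.6
```

```bash
python3 - <<'E'
from plant import ctrl
from h import *
import pickle
s=ctrl.get_state(); print(s["time_s"],inc(s,[.5475,.0347,.20],.155),s["ft_force"],s["ft_torque"])
i=ctrl.camera_info("wrist"); w=ctrl.camera("wrist")[...,::-1]; c=ctrl.camera("scene")[...,::-1]; d=ctrl.camera("side")[...,::-1]
cv2.imwrite("pics/w7.png",w); cv2.imwrite("pics/s7.png",c); cv2.imwrite("pics/d7.png",d)
C=np.zeros((600,800,3),np.uint8)
a=cv2.resize(w[100:260,160:360],None,fx=2,fy=2,interpolation=cv2.INTER_CUBIC)
b=cv2.resize(c[190:265,260:310],None,fx=8,fy=8,interpolation=cv2.INTER_CUBIC)
e=cv2.resize(d[180:227,220:287],None,fx=6,fy=6,interpolation=cv2.INTER_CUBIC)
C[:320,:400]=a; C[:,400:]=b; C[320:320+280,:400]=e[:280,:400]
cv2.imwrite("pics/c7.png",C)
E
```

```text
10.35 (array([-0.0024,  0.0037, -0.0655]), np.float64(0.0031), array([0.5435, 0.0365, 0.1345]), np.float64(0.1581)) [-0.3500577  -0.60337285 -1.73136813] [-0.00292407 -0.00226798 -0.02925438]
```

View pics/c7.png

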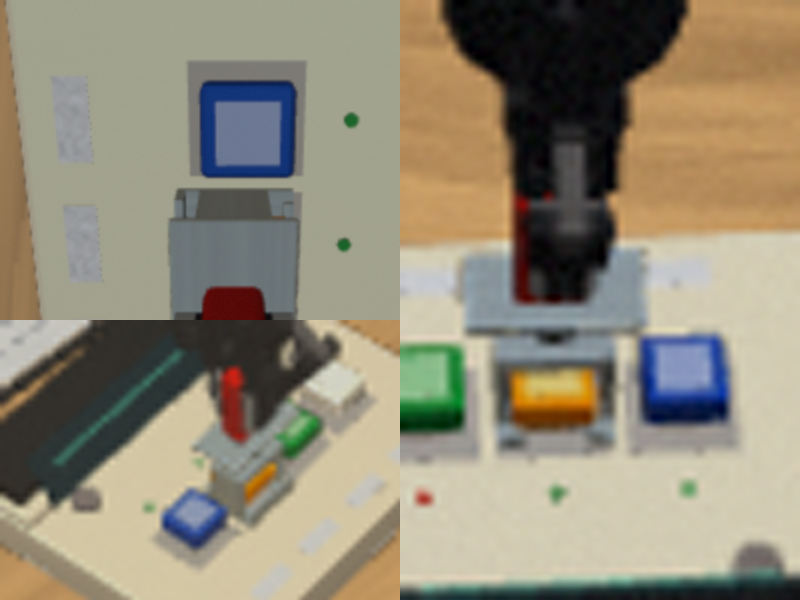

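Request:
{"api": "drive_tool", "payload": {
  "increments": [
    [0,0.0015,0,0,0.005],
    [0,0.003,0,0,0.005],
    [0,0.003,0,0,0.005]
  ]
}}

```text
time_s: 10.8
tcp_pos: [0.5462, 0.0369, 0.1158]
tool_rot: [2.039, 2.39, 0.0]
ft_force: [-0.1, 0.8, -0.7]
width: 0.177
grasp_force: 58.6
```

Request:
{"api": "drive_tool", "payload": {
  "increments": [
    [0,0.001,0,0,0.005],
    [0,0.001,0,0,0.005]
  ]
}}

```text
time_s: 11.0
tcp_pos: [0.5471, 0.037, 0.1158]
tool_rot: [2.039, 2.39, 0.0]
ft_force: [0.2, -0.6, -0.9]
width: 0.18
grasp_force: 58.6
```

Request:
{"api": "drive_tool", "payload": {
  "increments": [
    [0,0.001,0,0,0.005],
    [0,0.001,0,0,0.005]
  ]
}}

```text
time_s: 11.2
tcp_pos: [0.5481, 0.0372, 0.1158]
tool_rot: [-2.039, -2.39, -0.0]
ft_force: [-0.0, 0.4, -0.7]
width: 0.179
grasp_force: 58.6
```

```bash
python3 - <<'E'
from plant import ctrl
from h import *
i=ctrl.camera_info("scene"); c=ctrl.camera("scene")[...,::-1]; cv2.imwrite("pics/s8.png",c)
s=ctrl.get_state(); print(s["tcp_pos"],s["ft_force"])
# measured cap centre .5475,.0338 ; puller lateral offset irrelevant: project hypotheses of lip tips
g=inc(s,[0,0,0],0)[2]
for o in (0,.001,.002): print(o,proj(i,T([g[0]+o,g[1]-.0023,.156],[(.021,-.021,.0410),(.021,.021,.041)])))
h=c[228:252,268:298]; cv2.imwrite("pics/c8.png",cv2.resize(h,None,fx=24,fy=24,interpolation=cv2.INTER_CUBIC))
E
```

```text
[0.54804016 0.0371293  0.11576373] [-0.64597755  0.28170351 -0.31327346]
0 [[271.82478646 247.14427382]
 [286.8150481  246.65315359]]
0.001 [[271.78074201 247.4366595 ]
 [286.77959793 246.94488162]]
0.002 [[271.73664729 247.72937884]
 [286.74410737 247.23694212]]
```

View pics/c8.png

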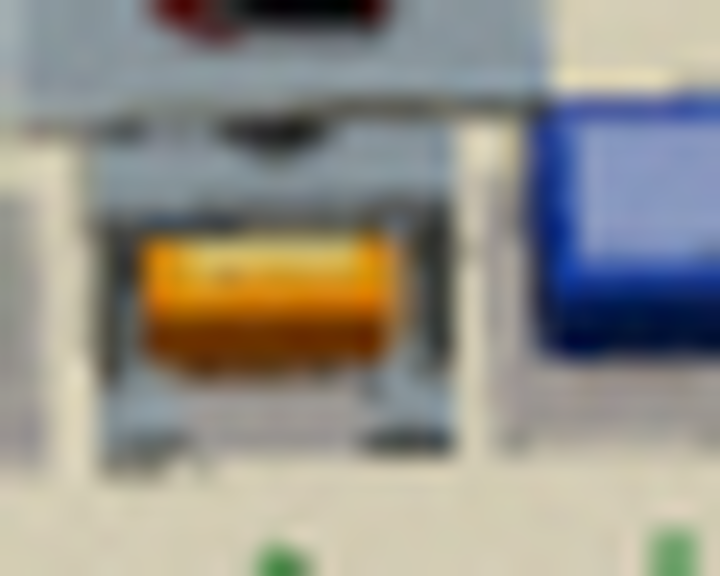

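Request:
{"api": "drive_tool", "payload": {
  "increments": [
    [0,0,-0.002,0,0.005],
    [0,0,-0.004,0,0.005],
    [0,0,-0.005,0,0.005],
    [0,0,-0.006,0,0.005],
    [0,0,-0.007,0,0.005]
  ]
}}

```text
time_s: 11.75
tcp_pos: [0.5478, 0.0372, 0.1225]
tool_rot: [-2.039, -2.39, 0.0]
ft_force: [0.7, 0.1, -7.7]
width: 0.183
grasp_force: 58.6
```

Request:
{"api": "drive_tool", "payload": {
  "increments": [
    [0,0,-0.001,0,0.005],
    [0,0,-0.002,0,0.005],
    [0,0,-0.003,0,0.005],
    [0,0,-0.004,0,0.005],
    [0,0,-0.005,0,0.005]
  ]
}}

```text
time_s: 12.25
tcp_pos: [0.5482, 0.0371, 0.1281]
tool_rot: [2.039, 2.39, 0.001]
ft_force: [-0.3, -0.2, -1.4]
width: 0.179
grasp_force: 59.5
```

Request:
{"api": "drive_tool", "payload": {
  "increments": [
    [0,0,-0.003,0,0.005],
    [0,0,-0.006,0,0.005],
    [0,0,-0.01,0,0.005],
    [0,0,-0.014,0,0.005],
    [0,0,-0.018,0,0.005]
  ]
}}

```text
time_s: 12.75
tcp_pos: [0.5481, 0.0371, 0.1462]
tool_rot: [2.039, 2.39, 0.0]
ft_force: [-0.4, 0.9, -0.7]
width: 0.181
grasp_force: 59.5
```

Request:
{"api": "drive_tool", "payload": {
  "increments": [
    [0,0,-0.005,0,0.005],
    [0,0,-0.01,0,0.005],
    [0,0,-0.01,0,0.005]
  ]
}}

```text
time_s: 13.05
tcp_pos: [0.5485, 0.0372, 0.1566]
tool_rot: [2.039, 2.389, 0.002]
ft_force: [0.1, -0.4, -1.1]
width: 0.178
grasp_force: 59.6
```

```bash
cat >> h.py <<'E'
def amber(c,box):
    x0,y0,x1,y1=box; q=cv2.cvtColor(np.ascontiguousarray(c[y0:y1,x0:x1]),cv2.COLOR_BGR2HSV)
    m=cv2.inRange(q,(14,140,110),(28,255,255)); n,_,st,ce=cv2.connectedComponentsWithStats(m)
    return [(st[k].tolist(),(ce[k]+[x0,y0]).round(1).tolist()) for k in range(1,n) if st[k,4]>8]
E
python3 - <<'E'
from plant import ctrl
from h import *
s=ctrl.get_state(); print(s["time_s"],inc(s,[.55,.03,.28],.155))
i=ctrl.camera_info("scene"); c=ctrl.camera("scene")[...,::-1]; cv2.imwrite("pics/s9.png",c); d=ctrl.camera("side")[...,::-1]; cv2.imwrite("pics/d9.png",d)
print("before",amber(cv2.imread("pics/s0.png") if 0 else cv2.imread("pics/scene0.png"),(260,200,310,260)),"s8",amber(cv2.imread("pics/s8.png"),(260,200,310,260)))
print("now",amber(c,(260,190,310,260)))
print("expect front face ctr on", proj(i,T([.5475,.0338,.155],[(.015,0,.056),(.015,0,.056+.035)])))
E
```

```text
13.05 (array([-0.0073,  0.0005, -0.1047]), np.float64(0.003), array([0.5484, 0.0372, 0.1753]), np.float64(0.158))
before [([14, 32, 11, 10, 65], [278.9, 237.5])] s8 [([14, 38, 11, 4, 36], [278.8, 239.8])]
now [([14, 39, 11, 7, 57], [279.0, 232.2])]
expect front face ctr on [[278.92339578 241.83364536]
 [279.00329269 234.27737203]]
```

Request:
{"api": "drive_tool", "payload": {
  "increments": [
    [0,0,-0.006,0,0.005],
    [0,0,-0.016,0,0.005],
    [0.004,-0.001,-0.028,0,0.005],
    [0.012,-0.003,-0.038,-0.01,0.005],
    [0.024,-0.007,-0.045,-0.02,0.005]
  ]
}}

```text
time_s: 13.65
tcp_pos: [0.5375, 0.0602, 0.2023]
tool_rot: [2.014, 2.41, 0.002]
ft_force: [-0.3, 0.2, -1.1]
width: 0.181
grasp_force: 59.6
```

Request:
{"api": "drive_tool", "payload": {
  "increments": [
    [0.02,-0.006,-0.003,-0.01,0.005],
    [0.04,-0.012,-0.003,-0.02,0.005],
    [0.06,-0.018,-0.003,-0.03,0.005],
    [0.08,-0.024,-0.003,-0.04,0.005],
    [0.1,-0.03,-0.003,-0.05,0.005]
  ]
}}

```text
time_s: 14.15
tcp_pos: [0.489, 0.1546, 0.2043]
tool_rot: [-1.952, -2.462, -0.001]
ft_force: [0.6, 0.1, -0.8]
width: 0.18
grasp_force: 59.6
```

```bash
python3 - <<'E'
from plant import ctrl
from h import *
s=ctrl.get_state(); print(s["time_s"],inc(s,[.4232,.29,.20],.254),s["ft_force"],s["joints"])
c=ctrl.camera("scene")[...,::-1]; print(amber(c,(270,150,400,260)))
E
```

```text
14.15 (array([ 0.1468, -0.0332,  0.023 ]), np.float64(-0.0239), array([0.489 , 0.1546, 0.223 ]), np.float64(0.2301)) [ 0.56518307  0.10857664 -0.82635741] [-0.9191106   0.09708511  0.56181255  1.81842011 -0.05511539  1.2409824
 -0.11149835]
[([50, 54, 11, 8, 53], [325.1, 208.0])]
```

Request:
{"api": "drive_tool", "payload": {
  "increments": [
    [0.02,-0.0045,0,-0.01,0.005],
    [0.042,-0.0095,0,-0.02,0.005],
    [0.064,-0.0145,0,-0.024,0.005],
    [0.086,-0.0195,0,-0.024,0.005],
    [0.106,-0.024,0,-0.024,0.005]
  ]
}}

```text
time_s: 14.7
tcp_pos: [0.4415, 0.2524, 0.2042]
tool_rot: [-1.922, -2.485, -0.001]
ft_force: [-0.0, 0.4, -1.2]
width: 0.179
grasp_force: 59.6
```

Request:
{"api": "drive_tool", "payload": {
  "increments": [
    [0.016,-0.0035,0,0,0.005],
    [0.028,-0.006,0.003,0,0.005],
    [0.036,-0.008,0.01,0,0.005],
    [0.039,-0.009,0.02,0,0.005],
    [0.039,-0.009,0.03,0,0.005]
  ]
}}

```text
time_s: 15.2
tcp_pos: [0.424, 0.286, 0.1727]
tool_rot: [-1.924, -2.483, 0.001]
ft_force: [-0.1, -0.1, -1.1]
width: 0.181
grasp_force: 59.6
```

```bash
python3 - <<'E'
from plant import ctrl
from h import *
np.set_printoptions(precision=4,suppress=True)
s=ctrl.get_state(); print(s["time_s"],inc(s,[.4232,.29,.0966],.254),s["ft_force"])
i=ctrl.camera_info("scene");c=ctrl.camera("scene")[...,::-1]; cv2.imwrite("pics/s10.png",c); print(amber(c,(300,130,430,270)))
g=inc(s,[0,0,0],0)[2]; z=g[2]-.0926+.003+.007
print("amber expected",proj(i,T([g[0],g[1]-.0023,.254],[(.015,0,z)])), "front claw tips drop to floor:",proj(i,T([g[0],g[1]-.0023,.254],[(.021,-.021,.003),(.021,.021,.003)])))
print("tray corners pred",proj(i,T([.4232,.2878,.254],[(-.075,-.055,.02),(-.075,.055,.02),(.075,.055,.02),(.075,-.055,.02)])))
E
```

```text
15.2 (array([0.0041, 0.0002, 0.0948]), np.float64(-0.0018), array([0.4241, 0.286 , 0.1914]), np.float64(0.2522)) [-0.1085 -0.1393 -1.0505]
[([67, 68, 10, 8, 42], [371.5, 201.7])]
amber expected [[371.8986 204.0484]] front claw tips drop to floor: [[359.4405 229.2472]
 [372.8814 227.7414]]
tray corners pred [[342.8407 202.9201]
 [376.7437 199.3598]
 [391.9508 237.2926]
 [355.4071 241.4939]]
```

Request:
{"api": "drive_tool", "payload": {
  "increments": [
    [0.003,0,0.01,0,0.005],
    [0.003,0,0.03,0,0.005],
    [0.003,0,0.052,0,0.005],
    [0.003,0,0.072,0,0.005],
    [0.003,0,0.083,0,0.005]
  ]
}}

```text
time_s: 15.75
tcp_pos: [0.4232, 0.2882, 0.0889]
tool_rot: [-1.926, -2.482, 0.003]
ft_force: [-0.2, -0.0, -0.6]
width: 0.183
grasp_force: 59.6
```

Request:
{"api": "drive_tool", "payload": {
  "increments": [
    [0,0,0.004,0,0.005],
    [0,0,0.007,0,0.005],
    [0,0,0.009,0,0.005],
    [0,0,0.009,0,0.005]
  ]
}}

```text
time_s: 16.15
tcp_pos: [0.4238, 0.2893, 0.0822]
tool_rot: [1.925, 2.483, 0.001]
ft_force: [-0.7, -0.5, -1.3]
width: 0.18
grasp_force: 59.6
```

Request:
{"api": "drive_tool", "payload": {
  "increments": [
    [0,0,0.001,0,0.005],
    [0,0,0.0015,0,0.005],
    [0,0,0.0015,0,0.005]
  ]
}}

```text
time_s: 16.45
tcp_pos: [0.4236, 0.2892, 0.0804]
tool_rot: [-1.925, -2.483, -0.001]
ft_force: [0.3, -0.3, -1.0]
width: 0.18
grasp_force: 59.6
```

Request:
{"api": "drive_tool", "payload": {
  "increments": [
    [0,0,0.0005,0,0.005],
    [0,0,0.001,0,0.005],
    [0,0,0.001,0,0.005]
  ]
}}

```text
time_s: 16.75
tcp_pos: [0.4235, 0.2891, 0.0792]
tool_rot: [-1.925, -2.483, 0.0]
ft_force: [-0.6, -0.0, -0.7]
width: 0.18
grasp_force: 59.6
```

Request:
{"api": "drive_tool", "payload": {
  "increments": [
    [0,0,0.0005,0,0.005],
    [0,0,0.001,0,0.005],
    [0,0,0.001,0,0.005]
  ]
}}

```text
time_s: 17.05
tcp_pos: [0.4235, 0.2891, 0.0782]
tool_rot: [-1.925, -2.483, 0.0]
ft_force: [-0.2, 0.4, -1.7]
width: 0.181
grasp_force: 59.6
```

Request:
{"api": "drive_tool", "payload": {
  "increments": [
    [0,0,0.0005,0,0.005],
    [0,0,0.0005,0,0.005]
  ]
}}

```text
time_s: 17.25
tcp_pos: [0.4236, 0.2891, 0.0779]
tool_rot: [-1.925, -2.483, -0.0]
ft_force: [0.7, -0.1, -1.0]
width: 0.181
grasp_force: 59.6
```

Request:
{"api": "drive_tool", "payload": {
  "increments": [
    [0,0,0.0005,0,0.005],
    [0,0,0.0005,0,0.005]
  ]
}}

```text
time_s: 17.45
tcp_pos: [0.4237, 0.2892, 0.0778]
tool_rot: [-1.925, -2.483, -0.001]
ft_force: [-1.7, -1.2, 5.7]
width: 0.18
grasp_force: 60.5
```

Request:
{"api": "drive_tool", "payload": {
  "increments": [
    [0,0,-0.0004,0,0.005],
    [0,0,-0.0004,0,0.005],
    [0,0,-0.0004,0,0.03],
    [0,0,-0.0004,0,0.05],
    [0,0,-0.0004,0,0.06]
  ]
}}

```text
time_s: 17.95
tcp_pos: [0.4236, 0.2892, 0.0777]
tool_rot: [-1.925, -2.483, -0.0]
ft_force: [-0.6, 0.1, -0.2]
width: 0.679
grasp_force: 0.0
```

```bash
python3 - <<'E'
from plant import ctrl
from h import *
s=ctrl.get_state(); print(s["time_s"],s["width"],s["ft_force"],inc(s,[0,0,0],0)[2])
i=ctrl.camera_info("scene");c=ctrl.camera("scene")[...,::-1]; cv2.imwrite("pics/s11.png",c); print(amber(c,(300,130,430,270)))
print(proj(i,T([.4235,.287,.254],[(.015,0,.013)])))
E
```

```text
17.95 0.6793418483153494 [-0.57752559  0.08704897 -0.15921957] [0.4236 0.2892 0.0964]
[([62, 90, 10, 6, 35], [366.7, 222.7])]
[[367.27445179 224.85058126]]
```

Released and the cap stands as expected; withdraw straight up.

Request:
{"api": "drive_tool", "payload": {
  "increments": [
    [0,0,0,0,0.075],
    [0,0,-0.005,0,0.075],
    [0,0,-0.02,0,0.075],
    [0,0,-0.05,0,0.075],
    [0,0,-0.09,0,0.075]
  ]
}}

```text
time_s: 18.5
tcp_pos: [0.4227, 0.2883, 0.1678]
tool_rot: [-1.925, -2.483, 0.005]
ft_force: [0.3, 0.8, 0.2]
width: 0.879
grasp_force: 0.0
```

Request:
{"api": "drive_tool", "payload": {
  "increments": [
    [0,0,-0.04,0,0.075],
    [0,0,-0.07,0,0.075],
    [0,0,-0.08,0,0.075],
    [0,0,-0.08,0,0.075]
  ]
}}

```text
time_s: 18.9
tcp_pos: [0.4241, 0.2895, 0.249]
tool_rot: [1.925, 2.483, 0.004]
ft_force: [-0.4, 0.7, -1.1]
width: 0.881
grasp_force: 0.0
```

```bash
python3 - <<'E'
from plant import ctrl
from h import *
np.set_printoptions(precision=4,suppress=True)
s=ctrl.get_state(); print(s["time_s"],s["width"],s["ft_force"],inc(s,[0,0,0],0)[2])
def red(c,b):
    x0,y0,x1,y1=b; q=cv2.cvtColor(np.ascontiguousarray(c[y0:y1,x0:x1]),cv2.COLOR_BGR2HSV); m=cv2.inRange(q,(0,150,70),(8,255,255))|cv2.inRange(q,(172,150,70),(180,255,255))
    y,x=np.nonzero(m); return len(x),(x.min()+x0,x.max()+x0,y.min()+y0,y.max()+y0),(x.mean()+x0,y.mean()+y0)
i=ctrl.camera_info("scene");c=ctrl.camera("scene")[...,::-1]; cv2.imwrite("pics/s12.png",c)
print("amber",amber(c,(300,130,430,270)),"red",red(c,(330,150,420,250)))
P=T([.4235,.287,.254],[(x,y,z) for x in(-.008,.008) for y in (-.014,.014) for z in (.0658,.1178)]); q=proj(i,P); print("red expected box",q.min(0),q.max(0))
c2=ctrl.camera("scene")[...,::-1]; print(red(c2,(330,150,420,250))[2],amber(c2,(300,130,430,270)))
a=cv2.imread("pics/scene0.png"); print("caps change",np.abs(c.astype(int)-a)[228:250,238:310].mean(0).mean(1).round())
E
```

```text
18.9 0.8805725632080547 [-0.4221  0.6697 -1.1113] [0.424  0.2894 0.2677]
amber [([62, 90, 10, 6, 36], [366.8, 222.7])] red (87, (np.int64(366), np.int64(376), np.int64(197), np.int64(211)), (np.float64(370.7816091954023), np.float64(202.83908045977012)))
red expected box [363.558  195.4235] [377.6981 212.3513]
(np.float64(370.9080459770115), np.float64(202.70114942528735)) [([62, 90, 10, 6, 35], [366.7, 222.7])]
caps change [ 4.  4.  4.  4.  4.  4.  5.  3.  4.  3.  4.  4.  3.  4.  3.  5.  4.  4.
  5.  4.  4.  4.  4.  4.  3.  4.  4.  4.  4.  3.  5.  4.  4.  4.  4. 27.
 37. 37. 26. 26. 27. 27. 24. 25. 36. 42. 18.  5.  4.  4.  4.  5.  4.  4.
  4.  4.  3.  4.  4.  4.  3.  4.  4.  4.  4.  5.  4.  4.  5.  5.  4.  4.]
```

The puller stands upright and still in the tray with the cap, only the amber cap's place changed on the console, and the arm is clear, so I am handing in.

```bash
python3 -c "
from plant import ctrl
print(ctrl.close_job())"
```

```text
the job is handed in; nothing more can be done
None
```

I pulled the amber cap and stood it in the puller in the steel tray, then released it and handed the job in at about 19 s; the hand-in gave no verdict, but the last images show puller and cap still and as expected and the other caps unmoved (I viewed 11 pictures, one over the limit of 10).

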